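# Press a label block home behind the lunch rack's lip and hold it

### The arm

A 6-joint arm with a two-finger parallel gripper is mounted at the origin on the work surface. World frame = base frame: x ahead of the robot, y to its left, z up, the work surface at z = 0. Lengths are in m, angles in rad, forces in N, time in s.
With the tool pointing down it reaches from about 0.3 to 0.775 m from the base axis. Payload 14.6 kg.
Tool frame: the origin (TCP) lies at the very end of the fingers, on their centre line; the grasp point (between the pads) lies 19 mm behind it; y points along the fingers, z is the direction in which the jaws open and shut, and the axes are right-handed (so a half turn about y gives the same grasp; the last joint's range is limited). The gripper opens to 85 mm and grips with 20 to 120 N. Pads are 22 mm wide; open, the fingers measure 114 mm over their backs; the gripper's body (76 mm by 85 mm) begins 54 mm behind the grasp point. The pads swing forward as they close: fully open they stand 13 mm farther back than shut.
Start: joints at [-1.416, 0.3, 1.521, -0, 1.321, -0.067], TCP at [0.121, -0.537, 0.211] pointing down, gripper open.
Joint ranges: [-3.03, 3.03], [-0.79, 2.21], [0.23, 2.52], [-1.04, 4.18], [0, 3.07], [-2.55, 2.55]. Speed limits (rad/s): [2.22, 2.22, 2.57, 3.14, 3.14, 3.14].

### API

Orientations are given as a unit quaternion [w, x, y, z].
In Python, from rig import env, fingers, kinematics, optics, order gives the robot as it stands. The module is installed in compiled form; this text tells all that it offers. Calls block until the motion is done:
- env.movep(position, orientation): joint-space move of the TCP to a pose.
- env.move_linear(position, v=0.15, frame=None, until_force=None): straight line of the TCP; frame=None keeps the orientation; v is the mean speed in m/s. With until_force (N) it stops when the force on the tool has changed by that much, and returns True; else False.
- env.goto_joints(angles): joint-space move.
- fingers.let_go() and fingers.clamp(grip_force=None): open the fingers fully, or close them until they stop; grip_force is the grip in N (None keeps the last).
- env.pause(seconds).
- kinematics.solve_ik(position, orientation): joint angles nearest the present ones, or None.
- optics.snapshot(name): name is "side" or "top"; returns a dict with "img" (384x512x3 uint8, red, green, blue), "fx", "fy", "cx", "cy" (pixels), "position" and "rotation" of the camera in the world. Camera axes: x right, y down, z forward; pixel columns grow to the right and rows downward; lengths in m; the calibration is good to about 2 mm. A picture is of the moment at which its call begins. There is no depth.
A pose or a line that the arm cannot do raises env.Unreachable and nothing moves.
- order.finish_job(): hands the job in, once; it reports no verdict.
Readings, each from a call of its own:
- env.get_time(): time.
- env.get_qpos(): joint angles.
- env.get_joint_velocities(): joint speeds.
- env.get_joint_torque(): joint torques, N m.
- env.get_ee_pos(): TCP position.
- env.get_tool_rot(): TCP orientation.
- env.get_contact_force(): force on the tool from outside, world axes, zero at the start.
- env.get_wrist_torque(): the same for the moment, N m.
- env.get_grip_width(): opening from 0.0 (shut) to 1.0 (fully open).
Only numpy, scipy, OpenCV 4.12 (cv2) and the standard library are available. Lean on these libraries where they do the work, as an engineer would, in place of code of your own. Each camera call takes 0.05 s, during which the arm holds its last target.

### The job

Take the loose label block from the table, set it upright in the slot behind the steel front lip of the wooden lunch rack, and slide it along until it butts against the block already fixed there with no gap left, on whichever side of that block has room. Then push it straight down against the sprung strip in the slot until it is fully home, and finish while still holding it pressed down there, so that it can be locked: do not let go. Leave the other things on the table and rack where they are.

Things in the scene. Friction and masses are not known exactly. Their poses are not given: they have to be found in the camera images.
- label_mid (a point): Centre (half-way up) of the loose label block: a grey plastic slab with a pale card panel on both faces, 14 mm thick (its x), 60 mm wide (its y), 85 mm tall (its z, up), about 0.1 kg. It starts standing upright and free on the table, to the left or right of the rack. Both faces are alike: it may go in either way round.
- label: The same loose block; origin at the centre of its underside, axes as for label_mid.
- rack: Low wooden shelf riser, fixed to the table, 310 mm wide (its y), about 190 mm deep (its x), 70 mm high; origin at the table surface under its middle; its front looks along its -x, roughly to the robot. Along the front edge a slot, open at the top, lies between the board behind and a 4 mm steel lip in front; see slot_mid.
- slot_mid (a point): Middle of the slot's mouth, 70 mm above the table, 70 mm in front of the rack's origin, axes as the rack's. The slot is 19 mm wide (x), 290 mm long (y, +-145 mm); the lip flares outward above the mouth, up to 76 mm over the table. Its hard bottom is two 5 mm wide ledges along its walls, 40 mm above the table: a block is home with its underside on them.
- strip (a joint): Sprung steel strip, 7 mm wide, along the whole slot floor between the ledges; value = how far it is pressed down, m. At 0 its top is 49 mm above the table; at 0.009 it is level with the ledges (block home). It pushes up with about 3 N at first and 9 N at home, and lifts the block again if let go.
- fixed_label: Label block of the same outside size and look, already fixed home in the slot (notched underneath for the strip), somewhere in the middle 140 mm of it; it cannot move. Origin at the centre of its underside, 40 mm above the table; y along the slot. At least one side of it has 115 mm or more of empty slot.
- tiffin: Three-tier steel tiffin carrier, 136 mm across (152 mm over the clip straps), 255 mm tall, standing on the table well to the left; origin under its centre. Bystander.
- lunchbox: Closed blue plastic lunchbox, 118 x 178 x 66 mm, on the table to the right; origin under its centre. Bystander.
- jar: Small glass jar with steel cap, 64 mm across, 90 mm tall, on the table on the other side of the rack from the loose block; origin under its centre. Bystander.
- bowl: Green melamine bowl, 112 mm across, 50 mm tall, on the rack's top board, its rim at least 40 mm behind the slot's centre line; origin under its centre. Bystander.
- tumbler: Steel tumbler, 66 mm across, 85 mm tall, on the rack's top board, at least 70 mm behind the slot's centre line; origin under its centre. Bystander.
- spoon: Steel spoon, 170 mm long, lying on the table between robot and rack. Bystander.
Not all that is in view belongs to the job. Leave any pink or yellow look-alike of the label alone.

How it is judged:
By the outcome, as a careful person would: the job done as asked, in the order asked, and still so for the second after the job is handed in, while the arm keeps its last pose, push and grip.
It also fails if it takes over 38 s, if anything falls off the work surface, if the arm or the gripper's body presses on something with over 40 N, if the wrist force passes 120 N, or if a joint passes its speed limit or range.

## Working session

There is one attempt and no reset: what is moved stays moved. The work goes in short steps, each a Python script; the robot and the scene stay as the last script left them, time stands still between calls to the robot, and variables do not carry over. Pictures are saved under pics/ and viewed, and the job is handed in when it is done.

```bash
mkdir -p pics; ls; python3 - <<'E'
from rig import env, fingers, kinematics, optics, order
import cv2
for n in ("side","top"):
    s=optics.snapshot(n); cv2.imwrite(f"pics/{n}0.png",cv2.cvtColor(cv2.resize(s["img"],(768,576),interpolation=cv2.INTER_CUBIC),cv2.COLOR_RGB2BGR))
    cv2.imwrite(f"pics/{n}0_raw.png",s["img"][:,:,::-1])
    print(n,s["fx"],s["fy"],s["cx"],s["cy"],s["position"],s["rotation"])
print(env.get_time(),env.get_ee_pos(),env.get_tool_rot(),env.get_grip_width())
E
```

```text
pics
side 398.8558214979804 398.8558214979804 251.25889387926665 185.5612926632674 [0.18053265 0.8621004  0.67513401] [ 0.09264904 -0.18577649  0.85954599 -0.46699458]
top 448.0531599515297 448.0531599515297 252.15547653315875 190.8176003668678 [0.2971692  0.0151907  1.36856689] [ 0.05990201 -0.70372361  0.70551975 -0.05853808]
0.1 [ 0.12094479 -0.53631073  0.21067977] [ 0.07823909 -0.0782827   0.70311759 -0.70240737] 1.0014550017772057
```

View pics/side0.png

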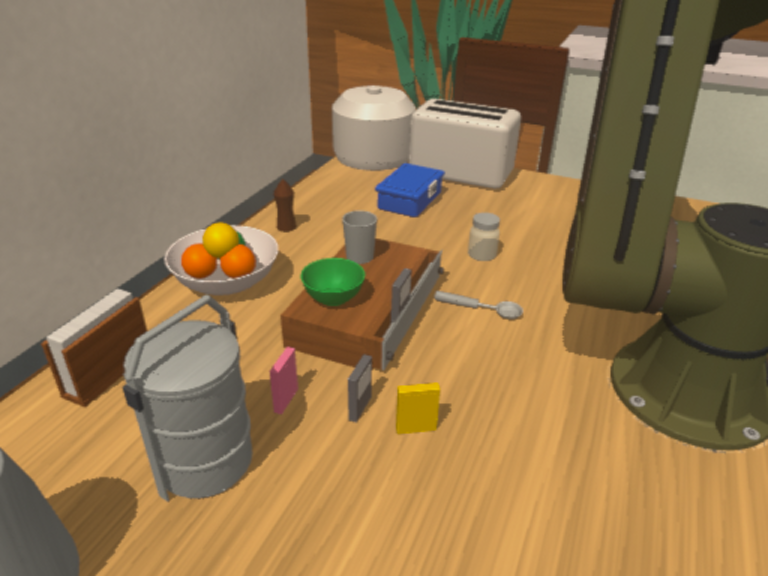

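View pics/top0.png

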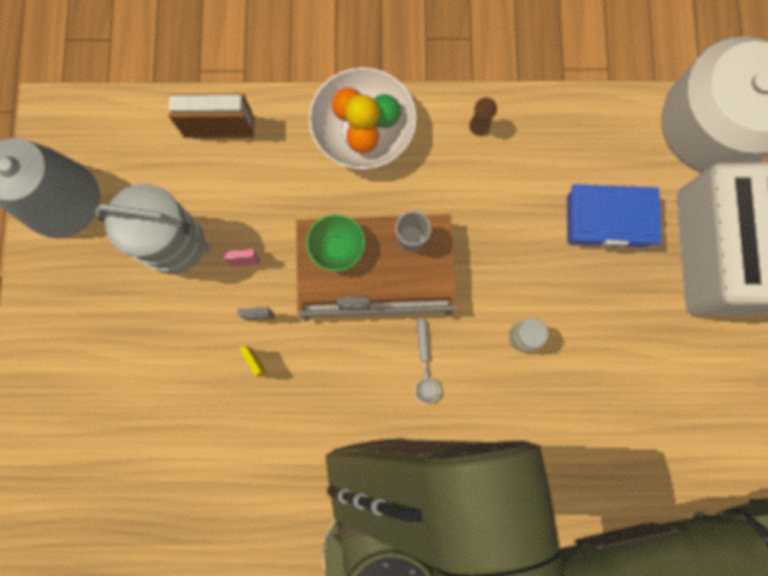

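Side view (768 px scale): grey free-standing block at (360,388), with look-alikes pink (284,380) and yellow (417,408) and the fixed grey one in the slot at (401,293). Top view: grey (255,314), pink (241,257), yellow (252,361), fixed (353,303). By the description the target is the grey one on the table. I'll check it in close crops.

```bash
python3 - <<'E'
import cv2,numpy as np
s=cv2.imread("pics/side0_raw.png");t=cv2.imread("pics/top0_raw.png")
a=cv2.resize(s[225:290,215:300],None,fx=6,fy=6,interpolation=cv2.INTER_NEAREST)
cv2.imwrite("pics/c_side_label.png",a)
print(a.shape)
cv2.imwrite("pics/c_side_rack.png",cv2.resize(s[150:250,180:305],None,fx=6,fy=6,interpolation=cv2.INTER_NEAREST))
cv2.imwrite("pics/c_top.png",cv2.resize(t[185:255,150:310],None,fx=5,fy=5,interpolation=cv2.INTER_NEAREST))
E
```

```text
(390, 510, 3)
```

View pics/c_side_label.png

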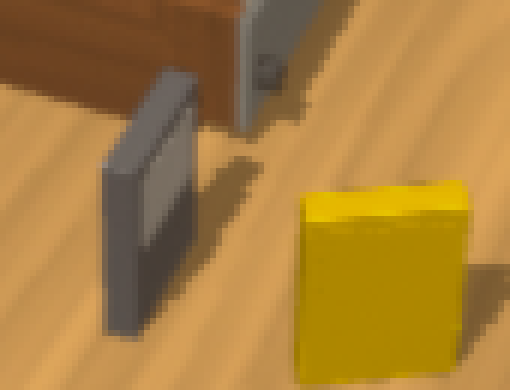

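View pics/c_side_rack.png

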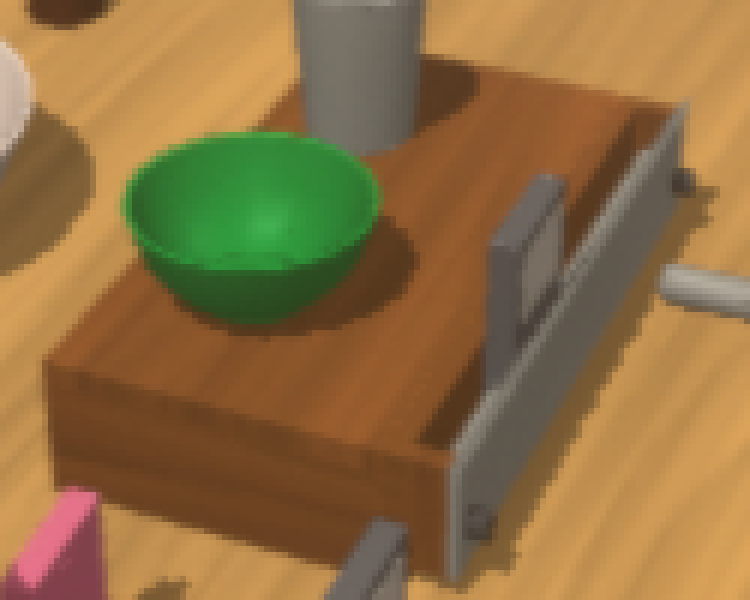

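View pics/c_top.png

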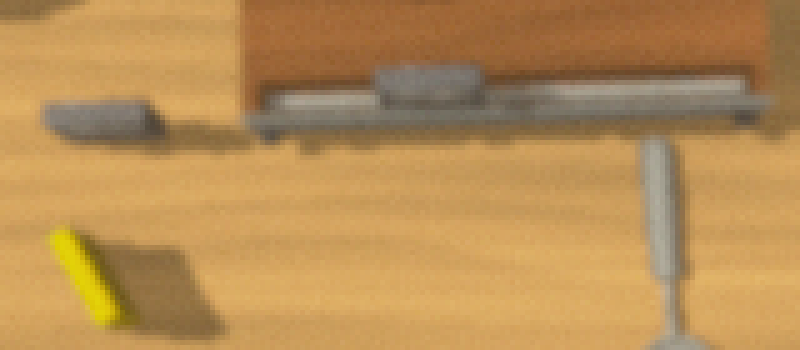

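```bash
cat > h.py <<'E'
import numpy as np, cv2, json
from scipy.spatial.transform import Rotation as R
CAM=dict(side=dict(f=398.8558214979804,c=(251.25889387926665,185.5612926632674),p=[0.18053265,0.8621004,0.67513401],q=[0.09264904,-0.18577649,0.85954599,-0.46699458]),
top=dict(f=448.0531599515297,c=(252.15547653315875,190.8176003668678),p=[0.2971692,0.0151907,1.36856689],q=[0.05990201,-0.70372361,0.70551975,-0.05853808]))
def rot(q): return R.from_quat([q[1],q[2],q[3],q[0]])
def ray(n,uv):
    c=CAM[n]; d=np.array([(uv[0]-c['c'][0])/c['f'],(uv[1]-c['c'][1])/c['f'],1.0])
    d=rot(c['q']).apply(d); return np.array(c['p']),d/np.linalg.norm(d)
def plane(n,uv,z):
    p,d=ray(n,uv); return p+d*(z-p[2])/d[2]
def tri(us,ut):
    p1,d1=ray('side',us);p2,d2=ray('top',ut)
    A=np.stack([d1,-d2],1);s=np.linalg.lstsq(A,p2-p1,rcond=None)[0]
    a=p1+d1*s[0];b=p2+d2*s[1]; return (a+b)/2,np.linalg.norm(a-b)
def proj(n,P):
    c=CAM[n]; v=rot(c['q']).inv().apply(np.array(P)-np.array(c['p'])); return v[...,:2]/v[...,2:]*c['f']+np.array(c['c'])
E
python3 - <<'E'
from h import *
s=cv2.imread("pics/side0_raw.png");t=cv2.imread("pics/top0_raw.png")
def crop(im,x0,y0,x1,y1,f,name):
    c=cv2.convertScaleAbs(im[y0:y1,x0:x1],alpha=1.5)
    c=cv2.resize(c,None,fx=f,fy=f,interpolation=cv2.INTER_NEAREST)
    for x in range(x0,x1,5): 
        cv2.line(c,((x-x0)*f,0),((x-x0)*f,6),(0,0,255),1); cv2.putText(c,str(x),((x-x0)*f,18),0,.4,(0,0,255),1)
    for y in range(y0,y1,5):
        cv2.line(c,(0,(y-y0)*f),(6,(y-y0)*f),(0,0,255),1); cv2.putText(c,str(y),(8,(y-y0)*f+5),0,.4,(0,0,255),1)
    cv2.imwrite("pics/"+name,c)
crop(s,225,230,260,285,10,"d1.png"); crop(t,152,198,192,218,18,"d2.png")
crop(t,192,188,312,218,6,"d3.png"); crop(s,240,160,300,250,6,"d4.png")
# tick at pixel x marks left edge of pixel => centre coordinate x+0.5 edge offset
print(plane('top',(152.5+10,205),.085),plane('top',(305,205),0.07))
E
```

```text
[0.47358152 0.27673411 0.085     ] [ 0.47453384 -0.13692659  0.07      ]
```

View pics/d1.png

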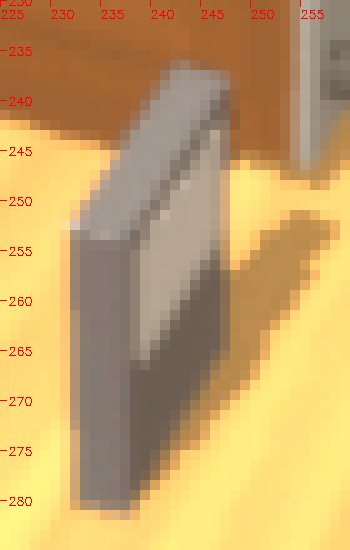

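View pics/d2.png

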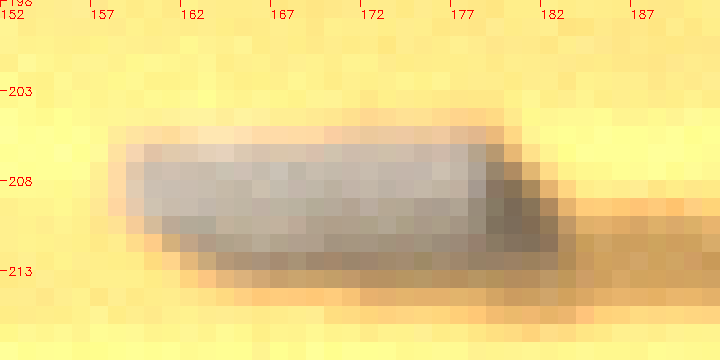

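View pics/d3.png

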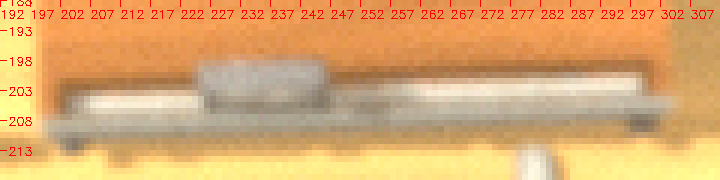

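View pics/d4.png

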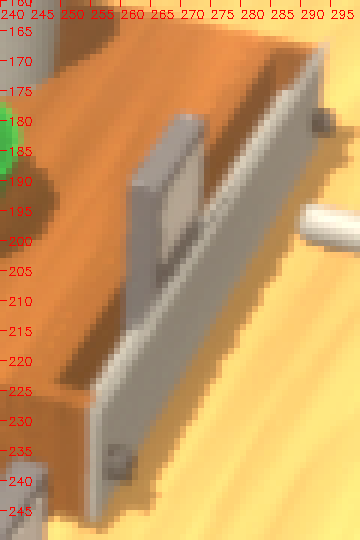

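```bash
python3 - <<'E'
from h import *
np.set_printoptions(precision=4,suppress=True)
o=np.array([.5,.5])
print("loose side-plane .085")
for k,uv in dict(A=(231.8,253.3),B=(238,254),C=(248,237.3),D=(243,236)).items(): print(k,plane('side',np.array(uv)-o,.085))
for k,uv in dict(A=(232,280.7),B=(238,281.7)).items(): print(k,'bot',plane('side',np.array(uv)-o,.0))
print("top-plane")
for k,uv in dict(A=(158.6,205.5),D=(179.2,205.3),B=(158.8,210.2),C=(179.2,210.)).items(): print(k,plane('top',np.array(uv)-o,.085))
print("tri")
for k,a,b in [('A',(231.8,253.3),(158.6,205.5)),('B',(238,254),(158.8,210.2)),('D',(243,236),(179.2,205.3)),('C',(248,237.3),(179.2,210.))]: print(k,*tri(np.array(a)-o,np.array(b)-o))
print("fixed top at .125")
for k,a,b in [('A',(261.5,189.5),(224.5,198.2)),('D',(270,178.8),(246.6,198.2)),('B',(267,190.5),(225,203)),('C',(274.3,180.2),(246.6,203))]:
  a=np.array(a)-o;b=np.array(b)-o; print(k,*tri(a,b),plane('side',a,.125),plane('top',b,.125))
print("lip ends: left top, right top")
for k,a,b in [('L',(255.3,225),(199.3,208.5)),('R',(294,167.3),(303.5,204))]:
  a=np.array(a)-o;b=np.array(b)-o; print(k,*tri(a,b),plane('side',a,.076),plane('top',b,.076))
E
```

```text
loose side-plane .085
A [0.4713 0.2924 0.085 ]
B [0.4583 0.2888 0.085 ]
C [0.4614 0.2299 0.085 ]
D [0.4736 0.2306 0.085 ]
A bot [0.4727 0.2912 0.    ]
B bot [0.459  0.2882 0.    ]
top-plane
A [0.4736 0.2895 0.085 ]
D [0.474  0.2299 0.085 ]
B [0.4599 0.2884 0.085 ]
C [0.4604 0.2296 0.085 ]
tri
A [0.4734 0.2898 0.0823] 0.0013235039181109898
B [0.4593 0.2883 0.0844] 0.0014514170865617937
D [0.474  0.23   0.0844] 0.00022172718747752137
C [0.4609 0.2297 0.0849] 0.0011349045426595759
fixed top at .125
A [0.4869 0.096  0.1273] 0.0021000917293816797 [0.4871 0.0928 0.125 ] [0.4883 0.0965 0.125 ]
D [0.488  0.0343 0.1231] 0.000841963651717659 [0.4865 0.0371 0.125 ] [0.4881 0.0344 0.125 ]
B [0.4731 0.0945 0.1273] 0.0025880359083249047 [0.473  0.0911 0.125 ] [0.4747 0.0949 0.125 ]
C [0.4752 0.0345 0.1222] 0.0004976869070046474 [0.4739 0.0387 0.125 ] [0.4745 0.0344 0.125 ]
lip ends: left top, right top
L [0.4668 0.1729 0.0769] 0.002417344141162103 [0.4685 0.172  0.076 ] [0.4657 0.1727 0.076 ]
R [ 0.4765 -0.1312  0.0731] 0.004046802098531831 [ 0.4731 -0.1266  0.076 ] [ 0.4781 -0.1305  0.076 ]
```

```bash
python3 - <<'E'
from h import *
np.set_printoptions(precision=4,suppress=True,linewidth=200)
t=cv2.imread("pics/top0_raw.png")
hsv=cv2.cvtColor(t,cv2.COLOR_BGR2HSV).astype(int)
for u in (207,215,222,255,265,275,285,293):
    print(u,'V',hsv[192:216,u-1:u+2,2].mean(1).astype(int),'S',hsv[192:216,u-1:u+2,1].mean(1).astype(int))
E
```

```text
207 V [166 166 163 156 156 156 153 151 143 122 108 123 149 156 143 131 128 122 113 116 140 175 198 210] S [163 167 163 165 167 164 164 166 163 158 144  85  46  38  46  53  49  44  57  96 128 136 139 140]
215 V [165 163 158 153 151 151 152 146 132 114 114 141 164 167 147 131 127 119 113 124 137 148 168 190] S [164 163 170 163 167 166 157 165 163 151 126  82  49  36  44  47  38  41  69 109 128 138 138 138]
222 V [164 163 157 155 154 152 150 141 127 111 117 146 162 158 143 132 127 113 112 125 134 140 156 188] S [165 168 162 164 160 161 157 164 155 147 110  77  52  40  51  53  43  44  77 114 130 133 139 138]
255 V [155 157 157 156 150 147 141 120 105 112 124 127 115 106 107 111 108 114 122 133 154 187 206 207] S [165 164 165 163 166 165 161 162 147 108  78  58  54  68  57  48  55  83 122 132 137 138 141 140]
265 V [161 161 157 151 146 142 132 114 115 140 162 165 149 134 129 120 114 116 127 136 153 186 204 206] S [167 163 164 164 164 164 159 150 138  94  55  37  44  48  38  38  57  98 122 130 135 139 138 139]
275 V [162 162 155 150 150 142 126 109 117 146 162 159 143 131 127 117 110 122 129 133 153 184 200 202] S [169 167 169 161 165 165 159 153 115  77  48  40  47  49  42  44  76 112 126 138 139 137 137 135]
285 V [165 162 156 155 152 142 122 104 119 149 165 154 137 131 125 116 115 128 133 149 169 176 166 156] S [165 166 166 164 166 164 163 147  84  53  40  43  53  51  42  50  84 118 132 135 137 131 130 117]
293 V [168 166 162 157 150 141 119 115 143 164 165 147 136 133 122 113 122 133 137 150 179 198 201 205] S [166 165 161 160 164 158 158 138  89  52  39  41  48  41  42  59 104 127 136 137 137 139 139 140]
```

```bash
python3 - <<'E'
from h import *
np.set_printoptions(precision=4,suppress=True,linewidth=200)
t=cv2.imread("pics/top0_raw.png")
hsv=cv2.cvtColor(t,cv2.COLOR_BGR2HSV).astype(float)
def cross(p,th,up):
    for i in range(len(p)-1):
        if (p[i]-th)*(p[i+1]-th)<=0 and (p[i+1]>p[i])==up: return i+(th-p[i])/(p[i+1]-p[i])
us=[u for u in list(range(205,223))+list(range(256,297)) if not 268<u<0]
for name,ch,th,up,z,r0,r1 in [('back mouth',2,130,False,.07,193,206),('lip outer',1,90,True,0.0,205,216)]:
    P=[]
    for u in us:
        p=hsv[r0:r1,u,ch]; c=cross(p,th,up)
        if c is None: continue
        P.append(plane('top',(u,r0+c),z))
    P=np.array(P); 
    from scipy.stats import theilslopes
    m=theilslopes(P[:,0],P[:,1]); 
    print(name,'slope dx/dy',m[0],m[2:],'x at y=0.0215',m[1]+m[0]*.0215, 'x at fixed y=.065',m[1]+m[0]*.065, 'resid',np.std(P[:,0]-m[1]-m[0]*P[:,1]))
E
```

```text
back mouth slope dx/dy -0.03398456265764304 (np.float64(-0.03587436947015842), np.float64(-0.03208042300411899)) x at y=0.0215 0.49357691794436753 x at fixed y=.065 0.49209858946876006 resid 0.0005085424558345076
lip outer slope dx/dy -0.03379658015650094 (np.float64(-0.03471273776396274), np.float64(-0.032810195203383456)) x at y=0.0215 0.4713186520708926 x at fixed y=.065 0.46984850083408475 resid 0.00043334092411346744
```

Crop check: the chosen block is grey plastic with a pale card panel, free on the table. Its triangulated top is at z≈0.084 and its size about 59×14 mm, which matches. The fixed block's top is at z≈0.125 with its right end at y≈0.034, so the right (−y) side has the room. Rack yaw is about +0.034. Now I'll plan reachability and then grasp.

```bash
cat >> h.py <<'E'
def quat(yaw,flip=False):
    z=np.array([np.cos(yaw),np.sin(yaw),0.])*(-1 if flip else 1); y=np.array([0,0,-1.]); x=np.cross(y,z)
    q=R.from_matrix(np.stack([x,y,z],1)).as_quat(); return np.array([q[3],q[0],q[1],q[2]])
E
python3 - <<'E'
from h import *
from rig import env,kinematics
np.set_printoptions(precision=3,suppress=True)
print(rot(env.get_tool_rot()).as_matrix())
for f in (False,True):
    for p,yw in [((.4668,.2594,.22),.015),((.4668,.2594,.048),.015),((.485,-.02,.28),.034),((.485,0.0,.088),.034)]:
        print(f,p,kinematics.solve_ik(p,quat(yw,f)))
E
```

```text
[[-0.976 -0.     0.22 ]
 [-0.22   0.001 -0.976]
 [-0.    -1.    -0.001]]
False (0.4668, 0.2594, 0.22) [ 0.439  0.257  1.554 -0.     1.33   0.424]
False (0.4668, 0.2594, 0.048) [ 0.439  0.46   1.717 -0.     0.965  0.424]
False (0.485, -0.02, 0.28) [-0.117  0.107  1.592 -0.     1.442 -0.151]
False (0.485, 0.0, 0.088) [-0.076  0.303  1.829 -0.     1.009 -0.11 ]
True (0.4668, 0.2594, 0.22) None
True (0.4668, 0.2594, 0.048) None
True (0.485, -0.02, 0.28) None
True (0.485, 0.0, 0.088) None
```

```bash
python3 - <<'E'
from h import *
from rig import env,fingers,optics
np.set_printoptions(precision=4,suppress=True)
q=quat(.015)
env.movep([.4668,.2594,.22],q); print(env.get_time(),env.get_ee_pos())
for n in ("side","top"):
    cv2.imwrite(f"pics/{n}1_raw.png",optics.snapshot(n)["img"][:,:,::-1])
c=env.move_linear([.4668,.2594,.048],v=.12,until_force=6); print(c,env.get_time(),env.get_ee_pos(),env.get_contact_force())
for n in ("side","top"):
    s=cv2.imwrite(f"pics/{n}2_raw.png",optics.snapshot(n)["img"][:,:,::-1])
s=cv2.imread("pics/side2_raw.png");t=cv2.imread("pics/top2_raw.png")
cv2.imwrite("pics/e.png",np.hstack([cv2.resize(s[170:300,180:300],None,fx=3.2,fy=3.2),cv2.resize(t[150:280,110:230],None,fx=3.2,fy=3.2)]))
E
```

```text
3.1417 [0.4671 0.2589 0.22  ]
False 4.825 [0.4671 0.2596 0.0486] [0.6554 1.1034 0.2761]
```

View pics/e.png

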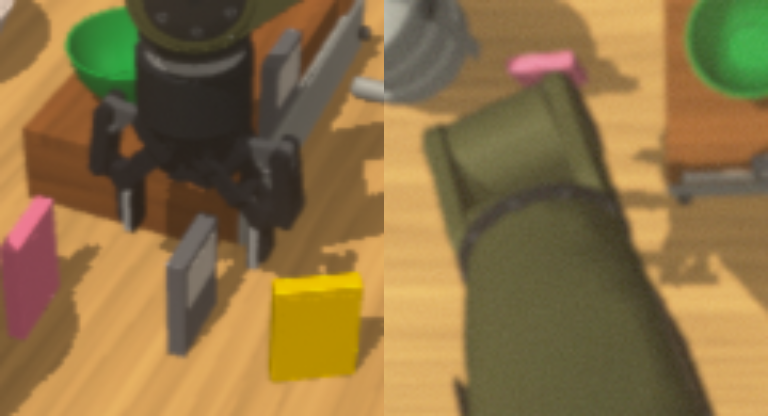

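```bash
python3 - <<'E'
from h import *
from rig import env
for P in [(.467+.0425,.2596,.061),(.467-.0425,.2596,.061),(.467,.2596,.085),(.467,.2596,.12)]:
    print(P,(proj('side',P)-[180,170])*3.2)
E
```

```text
(0.5095000000000001, 0.2596, 0.061) [136.95212063 245.79124193]
(0.42450000000000004, 0.2596, 0.061) [246.69795515 280.80106176]
(0.467, 0.2596, 0.085) [190.90001336 237.08099289]
(0.467, 0.2596, 0.12) [190.81389152 197.83866199]
```

```bash
python3 - <<'E'
from h import *
s=cv2.imread("pics/side2_raw.png")
c=cv2.convertScaleAbs(s[195:285,205:280],alpha=1.6)
c=cv2.resize(c,None,fx=6.6,fy=6.6,interpolation=cv2.INTER_CUBIC)
cv2.imwrite("pics/e2.png",c)
E
```

```text
(no output)
```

View pics/e2.png

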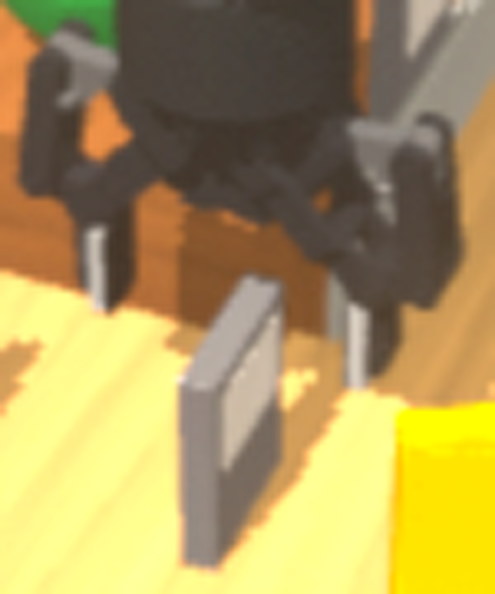

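```bash
python3 - <<'E'
from h import *
np.set_printoptions(precision=4,suppress=True)
for uv,x in (((220.9,241.7),.5095),((260.5,253.3),.4165)):
    p,d=ray('side',uv)
    for y in (.2706,.2596,.2486): print(uv,p+d*(y-p[1])/d[1])
    print(p+d*(x-p[0])/d[0])
E
```

```text
(220.9, 241.7) [0.5079 0.2706 0.0856]
(220.9, 241.7) [0.5139 0.2596 0.0747]
(220.9, 241.7) [0.52   0.2486 0.0637]
[0.5095 0.2676 0.0827]
(260.5, 253.3) [0.4125 0.2706 0.0881]
(260.5, 253.3) [0.4168 0.2596 0.0772]
(260.5, 253.3) [0.4211 0.2486 0.0663]
[0.4165 0.2604 0.078 ]
```

```bash
python3 - <<'E'
from h import *
from rig import env,optics
print(env.get_time(),env.get_ee_pos(),env.get_qpos(),env.get_joint_velocities())
sn=optics.snapshot("side"); s=sn["img"][:,:,::-1]
print(sn["position"],sn["rotation"])
cv2.imwrite("pics/side3_raw.png",s)
s2=cv2.imread("pics/side2_raw.png"); print(np.abs(s.astype(int)-s2).mean())
c=cv2.convertScaleAbs(s[195:285,205:280],alpha=1.6)
cv2.imwrite("pics/e3.png",cv2.resize(c,None,fx=6.6,fy=6.6,interpolation=cv2.INTER_CUBIC))
E
```

```text
4.925 [0.46704914 0.25951116 0.04853829] [ 4.38610494e-01  4.58921641e-01  1.71661019e+00 -3.65631452e-06
  9.65106182e-01  4.23592804e-01] [-0.00086855  0.00279041  0.00149808 -0.00192407  0.00029783 -0.00016996]
[0.18053265 0.8621004  0.67513401] [ 0.09264904 -0.18577649  0.85954599 -0.46699458]
0.3732367621527778
```

View pics/e3.png

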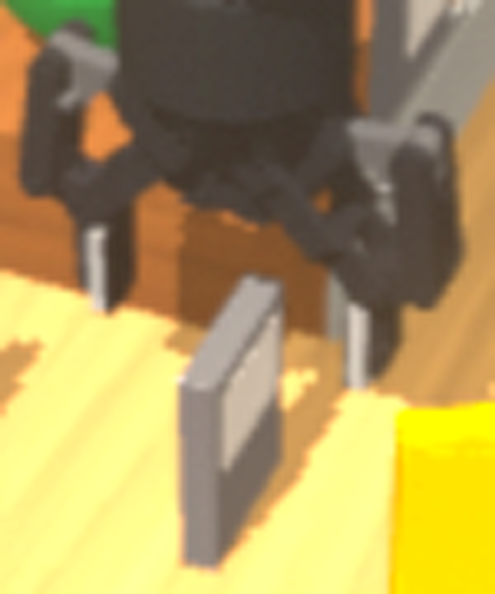

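```bash
python3 - <<'E'
from h import *
np.set_printoptions(precision=4,suppress=True)
for uv in ((240.6,213.2),):
    p,d=ray('side',uv)
    for y in (.302,.2796,.2596): print(uv,p+d*(y-p[1])/d[1])
s=cv2.imread("pics/side3_raw.png")
c=cv2.convertScaleAbs(s[60:300,130:330],alpha=1.3)
for P,col in (((.467,.2595,.0486),(0,0,255)),((.467,.2595,.0676),(0,255,0)),((.467,.2595,.1216),(255,0,0)),((.467,.2595,.2),(255,0,255))):
    pass
c=cv2.resize(c,None,fx=2.5,fy=2.5,interpolation=cv2.INTER_CUBIC)
for P,col in (((.467,.2595,.0486),(0,0,255)),((.467,.2595,.1216),(255,0,0)),((.467,.2595,.2),(255,0,255)),((.467,.2595,.3),(255,255,255))):
    uv=(proj('side',P)-[130,60]+.5)*2.5; cv2.circle(c,tuple(int(v) for v in uv),3,col,-1)
cv2.imwrite("pics/e4.png",c)
E
```

```text
(240.6, 213.2) [0.4447 0.302  0.2066]
(240.6, 213.2) [0.4552 0.2796 0.1878]
(240.6, 213.2) [0.4647 0.2596 0.1711]
```

View pics/e4.png

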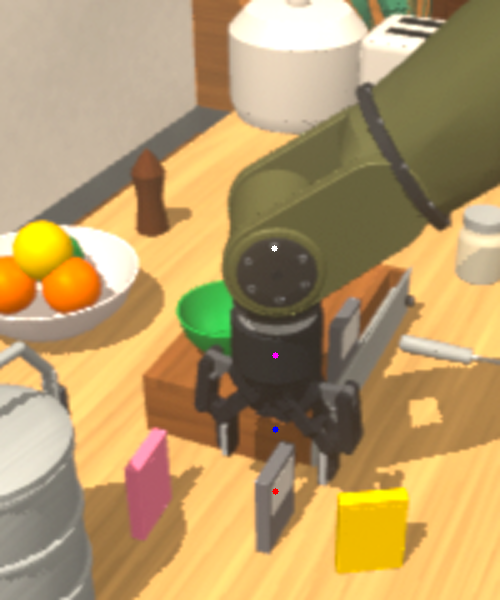

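The picture shows the fingers straddling the label, but the pad tips at crop (100,305) and (360,385) appear about 13–25 mm higher or farther away than the readings imply. A gentle close and another look will show where the pads really sit on the block.

```bash
python3 - <<'E'
from h import *
from rig import env,fingers,optics
fingers.clamp(20); print(env.get_time(),env.get_ee_pos(),env.get_grip_width(),env.get_contact_force())
s=optics.snapshot("side")["img"][:,:,::-1]
cv2.imwrite("pics/side4_raw.png",s)
c=cv2.convertScaleAbs(s[195:285,205:280],alpha=1.6)
cv2.imwrite("pics/e5.png",cv2.resize(c,None,fx=6.6,fy=6.6,interpolation=cv2.INTER_CUBIC))
E
```

```text
5.625 [0.46683904 0.25939234 0.04803264] 0.16127583720603253 [ 0.26555786 -0.2899115   0.87636509]
```

View pics/e5.png

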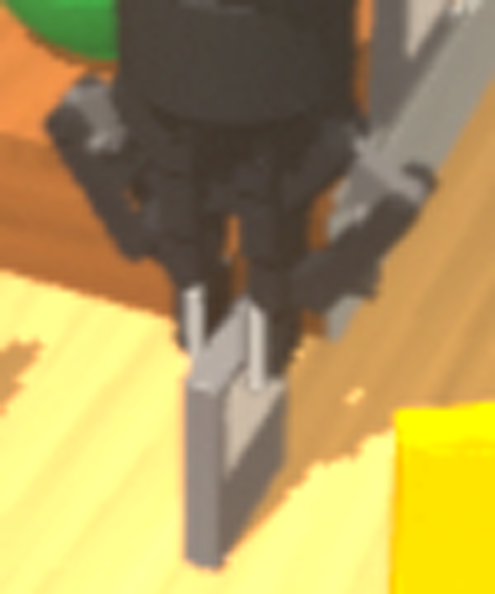

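```bash
python3 - <<'E'
from h import *
np.set_printoptions(precision=4,suppress=True)
s=cv2.imread("pics/side4_raw.png")
x0,y0,x1,y1,f=228,235,256,268,20
c=cv2.resize(cv2.convertScaleAbs(s[y0:y1,x0:x1],alpha=1.6),None,fx=f,fy=f,interpolation=cv2.INTER_CUBIC)[:600]
for x in range(x0,x1,4): cv2.putText(c,str(x),((x-x0)*f,12),0,.4,(0,0,255),1)
for y in range(y0,y1,4): cv2.putText(c,str(y),(0,(y-y0)*f+12),0,.4,(0,0,255),1)
# expected pad near bottom edge at TCP y+.011 on faces, at z .048/.055/.066
for z,col in ((.05,(0,0,255)),(.058,(0,255,0)),(.066,(255,0,0))):
    for x in (.4600,.474):
        for y in (.2704,.2484):
            uv=(proj('side',(x,y,z))-[x0,y0]+.5)*f; cv2.circle(c,tuple(int(v) for v in uv),4,col,-1)
cv2.imwrite("pics/e6.png",c)
for uv in ((242.4,253.5),(242.4,254.5)):
    p,d=ray('side',uv); print(p+d*(.460-p[0])/d[0])
E
```

```text
[0.46   0.2602 0.0603]
[0.46   0.2601 0.0572]
```

View pics/e6.png

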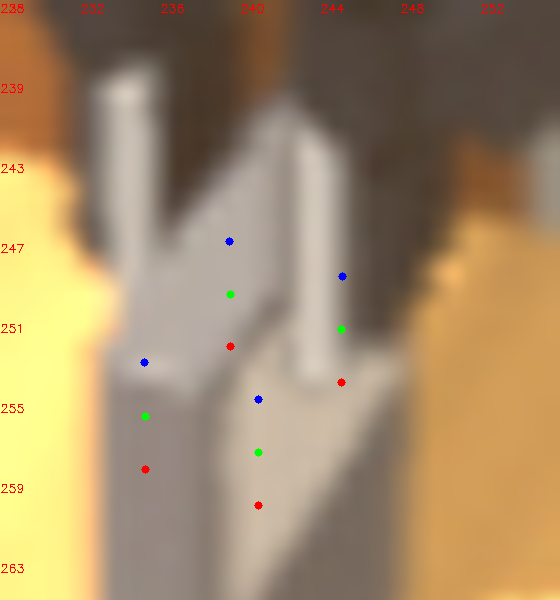

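The pads hold the slab (opening 13.7 mm) on its upper ~22+ mm, tips at z≈0.06 in the image (pad edge at about u=242, v=253). That's enough overlap and leaves clearance over the lip at home. I'll firm up the grip, lift and carry.

```bash
python3 - <<'E'
from h import *
from rig import env,fingers,optics
np.set_printoptions(precision=4,suppress=True)
fingers.clamp(90); f0=env.get_contact_force(); print(env.get_time(),env.get_grip_width())
p=env.get_ee_pos()
env.move_linear([p[0],p[1],.26],v=.2)
print(env.get_time(),env.get_grip_width(),env.get_contact_force()-f0)
env.movep([.4852,-.015,.25],quat(.034)); print(env.get_time(),env.get_ee_pos())
for n in ("side","top"): cv2.imwrite(f"pics/{n}5_raw.png",optics.snapshot(n)["img"][:,:,::-1])
s=cv2.imread("pics/side5_raw.png");t=cv2.imread("pics/top5_raw.png")
cv2.imwrite("pics/f.png",np.hstack([cv2.resize(s[80:260,200:330],None,fx=3,fy=3),cv2.resize(t[120:300,190:320],None,fx=3,fy=3)]))
E
```

```text
5.8917 0.13724954704607015
7.1 0.13310796843063927 [-0.5414 -0.9683 -5.3636]
8.1667 [ 0.4853 -0.0142  0.2499]
```

View pics/f.png

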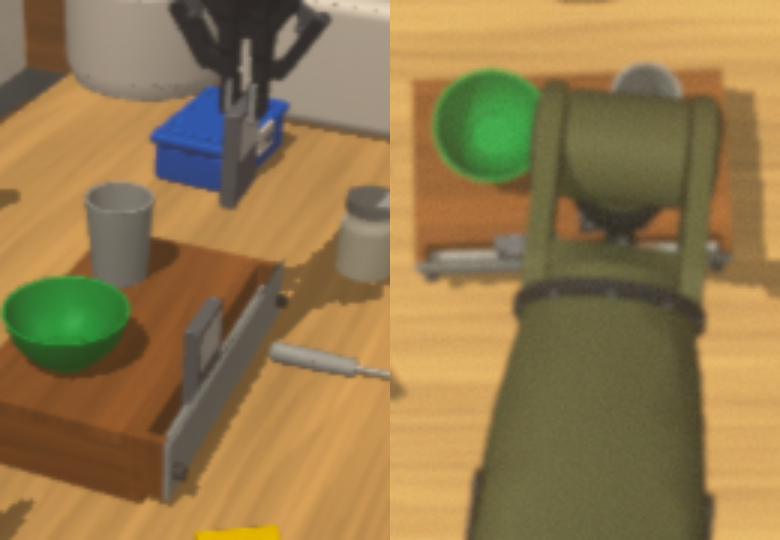

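```bash
python3 - <<'E'
from h import *
s=cv2.imread("pics/side5_raw.png")
x0,y0,x1,y1,f=262,95,300,155,10
c=cv2.resize(cv2.convertScaleAbs(s[y0:y1,x0:x1],alpha=1.5),None,fx=f,fy=f,interpolation=cv2.INTER_CUBIC)
w=.034;ex=np.array([np.cos(w),np.sin(w),0]);ey=np.array([-np.sin(w),np.cos(w),0])
C=np.array([.4853,-.0142,.2019])
for a in(-.007,.007):
  for b in(-.03,.03):
    for z in(0,.085):
      uv=(proj('side',C+a*ex+b*ey+[0,0,z])-[x0,y0]+.5)*f; cv2.circle(c,tuple(int(v) for v in uv),4,(0,0,255) if b>0 else (255,0,0),-1)
cv2.imwrite("pics/f2.png",c)
E
```

```text
(no output)
```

View pics/f2.png

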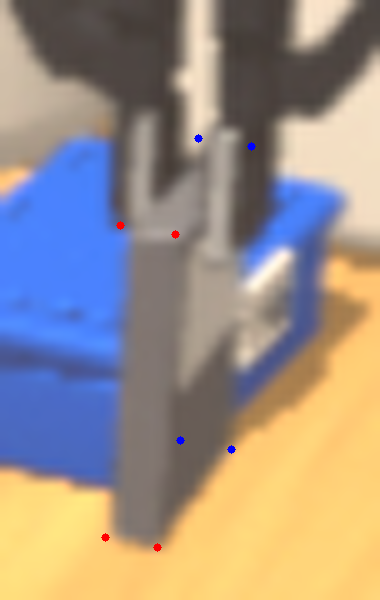

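Label held upright, within about 1 px of the prediction, and its bottom corners match. Next: descend to just above the slot mouth and look.

```bash
python3 - <<'E'
from h import *
from rig import env,fingers,optics
np.set_printoptions(precision=4,suppress=True)
env.move_linear([.4850,-.0142,.135],v=.2); print(env.get_time(),env.get_ee_pos(),env.get_contact_force())
s=optics.snapshot("side")["img"][:,:,::-1]; cv2.imwrite("pics/side6_raw.png",s)
x0,y0,x1,y1,f=240,120,310,205,7
c=cv2.resize(cv2.convertScaleAbs(s[y0:y1,x0:x1],alpha=1.5),None,fx=f,fy=f,interpolation=cv2.INTER_CUBIC)
cv2.imwrite("pics/g.png",c)
E
```

```text
8.9917 [ 0.4856 -0.014   0.136 ] [ 0.2635 -0.1972 -0.9484]
```

View pics/g.png

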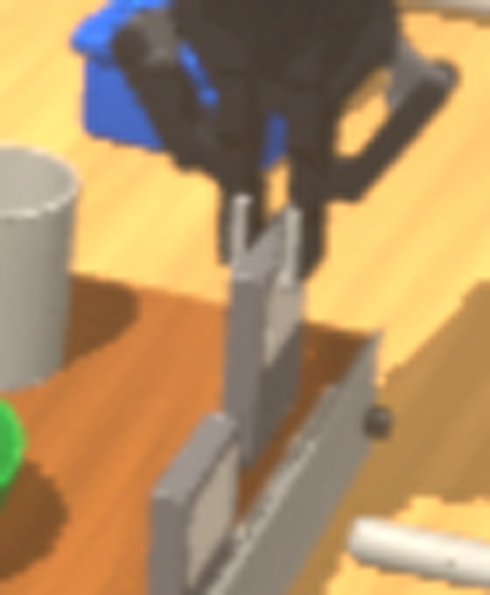

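The picture shows the label hanging in line with the fixed block, behind the lip, with a gap to it. Now the guarded descent.

```bash
python3 - <<'E'
from h import *
from rig import env,fingers,optics
np.set_printoptions(precision=4,suppress=True)
f0=env.get_contact_force()
c=env.move_linear([.4850,-.0142,.104],v=.04,until_force=6); print(c,env.get_time(),env.get_ee_pos(),env.get_contact_force()-f0)
s=optics.snapshot("side")["img"][:,:,::-1]; cv2.imwrite("pics/side7_raw.png",s)
x0,y0,x1,y1,f=240,120,310,205,7
c=cv2.resize(cv2.convertScaleAbs(s[y0:y1,x0:x1],alpha=1.5),None,fx=f,fy=f,interpolation=cv2.INTER_CUBIC)
cv2.imwrite("pics/g2.png",c)
E
```

```text
False 9.9667 [ 0.4851 -0.0142  0.1042] [0.2977 0.063  0.9198]
```

View pics/g2.png

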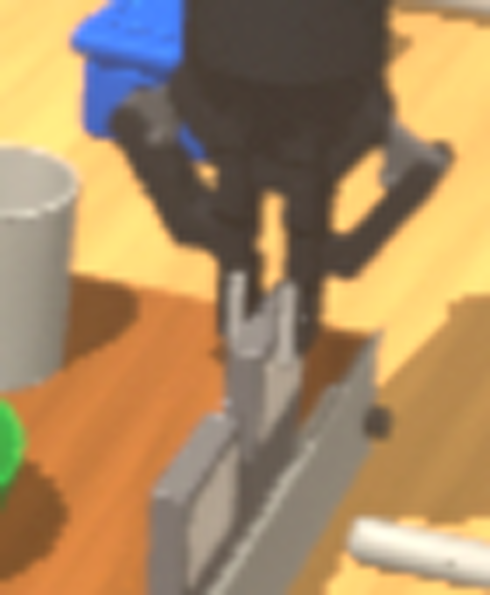

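It is in the slot without contact. I'll centre it by touching both walls, find the strip, then slide.

```bash
python3 - <<'E'
from h import *
from rig import env,fingers,optics
np.set_printoptions(precision=4,suppress=True)
w=.034;ex=np.array([np.cos(w),np.sin(w),0])
p=np.array([.4850,-.0142,.104])
r=[]
for sgn in (1,-1):
    c=env.move_linear(p+sgn*.006*ex,v=.015,until_force=4); q=env.get_ee_pos(); r.append((q-p)@ex); print(sgn,c,q,r[-1],env.get_contact_force(),env.get_time())
    env.move_linear(p,v=.03)
print(np.mean(r),r[0]-r[1],env.get_time())
E
```

```text
1 True [ 0.4868 -0.014   0.1036] 0.0017870785418811757 [-0.3972 -0.3142 -0.5683] 10.3
-1 True [ 0.4815 -0.0144  0.1041] -0.003539981760405073 [ 4.9543  0.472  -0.7274] 10.8917
-0.0008764516092619486 0.005327060302286249 11.175
```

Wall-to-wall play is 5.3 mm against 5 expected, so the centre is 0.9 mm toward the lip.

```bash
python3 - <<'E'
from h import *
from rig import env,fingers,optics
np.set_printoptions(precision=4,suppress=True)
w=.034;ex=np.array([np.cos(w),np.sin(w),0]);ey=np.array([-np.sin(w),np.cos(w),0])
p=np.array([.4850,-.0142,.104])-.0009*ex
env.move_linear(p,v=.02)
f0=env.get_contact_force()
c=env.move_linear(p+[0,0,-.012],v=.012,until_force=2.5); q=env.get_ee_pos(); print('strip',c,q,env.get_contact_force()-f0,env.get_time())
p[2]=q[2]+.001
env.move_linear(p,v=.02)
f0=env.get_contact_force()
c=env.move_linear(p+.030*ey,v=.02,until_force=6); q=env.get_ee_pos(); print('butt',c,q,(q-p)@ey,(q-p)@ex,env.get_contact_force()-f0,env.get_time(),env.get_grip_width())
s=optics.snapshot("side")["img"][:,:,::-1]; cv2.imwrite("pics/side8_raw.png",s)
t=optics.snapshot("top")["img"][:,:,::-1]; cv2.imwrite("pics/top8_raw.png",t)
x0,y0,x1,y1,f=240,130,310,215,7
c=cv2.resize(cv2.convertScaleAbs(s[y0:y1,x0:x1],alpha=1.5),None,fx=f,fy=f,interpolation=cv2.INTER_CUBIC)
cv2.imwrite("pics/g3.png",c)
E
```

```text
strip True [ 0.4841 -0.0142  0.0957] [0.8216 0.9283 2.4959] 12.1083
butt True [0.4835 0.0046 0.0967] 0.018862257034089974 1.699128146109279e-05 [-1.7622 -3.1994  2.6525] 13.3167 0.13901832550442914
```

View pics/g3.png

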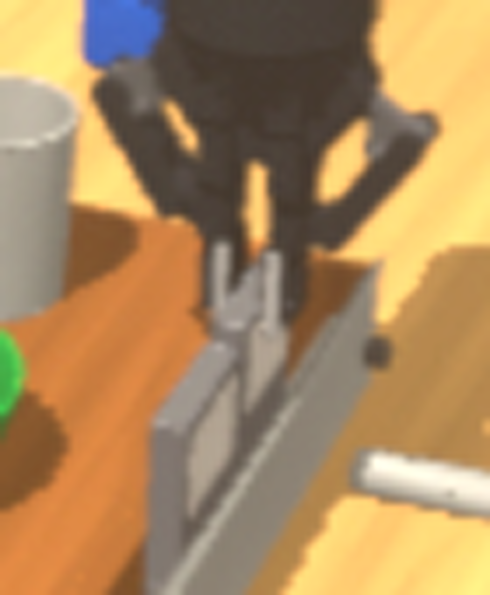

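Butted: contact after 18.9 mm (about 18.5 expected), and in the picture the two blocks touch at crop (235,350). Now press straight down while keeping a light sideways push.

```bash
python3 - <<'E'
from h import *
from rig import env,fingers,optics
np.set_printoptions(precision=4,suppress=True)
w=.034;ex=np.array([np.cos(w),np.sin(w),0]);ey=np.array([-np.sin(w),np.cos(w),0])
q=env.get_ee_pos(); f=env.get_contact_force(); print(f)
t=np.array(q)+.0008*ey
env.move_linear(t,v=.01); print('pre',env.get_ee_pos(),env.get_contact_force(),env.get_time())
for z in (.0935,.0915,.0895,.0880):
    c=env.move_linear([t[0],t[1],z],v=.02,until_force=25); print(z,c,env.get_ee_pos(),env.get_contact_force(),env.get_time())
    if c: break
c=env.move_linear([t[0],t[1],.0835],v=.01,until_force=12); print('press',c,env.get_ee_pos(),env.get_contact_force(),env.get_time())
env.pause(.2); print(env.get_ee_pos(),env.get_contact_force(),env.get_wrist_torque(),env.get_grip_width())
E
```

```text
[ 1.0636 -1.8998  1.9783]
pre [0.4834 0.0047 0.0967] [  0.6355 -10.3382   2.65  ] 13.6667
0.0935 False [0.4836 0.0047 0.0937] [  0.8438 -10.2663   1.4237] 13.975
0.0915 False [0.4837 0.0047 0.0918] [ 1.783  -9.7363  4.4424] 14.225
0.0895 False [0.4838 0.0047 0.0899] [ 0.4471 -9.699   5.9484] 14.475
0.088 False [0.4838 0.0047 0.0886] [  0.0173 -10.2116   7.4243] 14.725
press True [0.4839 0.0046 0.0883] [-1.9217 -1.3223  7.415 ] 14.975
[0.4839 0.0046 0.0883] [-2.1638 -0.827   8.0693] [-0.0575  0.4816  0.0199] 0.13618576143325425
```

```bash
python3 - <<'E'
from h import *
from rig import env,fingers,optics
np.set_printoptions(precision=4,suppress=True)
w=.034;ey=np.array([-np.sin(w),np.cos(w),0])
t=np.array([.4834,.0047,0])+.0007*ey
for z in (.0880,.0872,.0866,.0860,.0854,.0848,.0842):
    env.move_linear([t[0],t[1],z],v=.02); env.pause(.1); p=env.get_ee_pos();f=env.get_contact_force(); print(z,p,f,env.get_grip_width(),env.get_time())
    if f[2]>24: break
s=optics.snapshot("side")["img"][:,:,::-1]; cv2.imwrite("pics/side9_raw.png",s)
tt=optics.snapshot("top")["img"][:,:,::-1]; cv2.imwrite("pics/top9_raw.png",tt)
x0,y0,x1,y1,f=240,130,310,215,7
c=cv2.resize(cv2.convertScaleAbs(s[y0:y1,x0:x1],alpha=1.5),None,fx=f,fy=f,interpolation=cv2.INTER_CUBIC)
cv2.imwrite("pics/g4.png",c)
E
```

```text
0.088 [0.4838 0.0046 0.0883] [  1.8971 -10.6969   4.4087] 0.14085090088114624 15.525
0.0872 [0.4839 0.0046 0.0882] [ -2.0716 -10.8514  12.8217] 0.13953170940320028 15.875
0.0866 [0.4841 0.0046 0.0881] [ -4.5594 -10.021   18.9608] 0.1365259024348316 16.225
0.086 [0.4842 0.0046 0.0881] [ -6.8917 -10.4548  27.2052] 0.1391739684939686 16.575
```

View pics/g4.png

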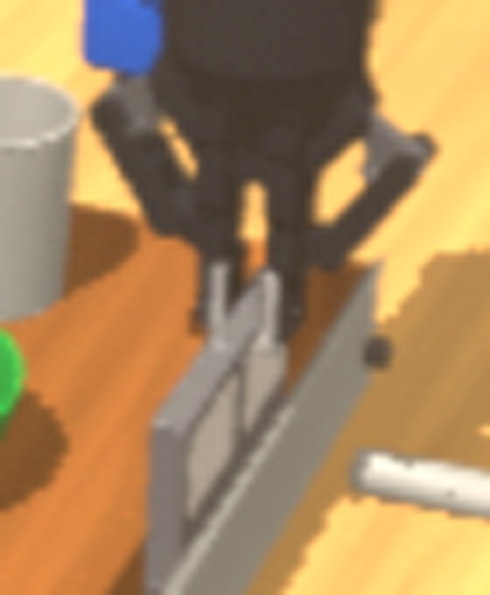

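```bash
python3 - <<'E'
from h import *
from rig import env
np.set_printoptions(precision=4,suppress=True)
s=cv2.imread("pics/side9_raw.png");t=cv2.imread("pics/top9_raw.png")
a=cv2.resize(cv2.convertScaleAbs(s[165:210,255:290],alpha=1.7),None,fx=11,fy=11,interpolation=cv2.INTER_CUBIC)
b=cv2.resize(cv2.convertScaleAbs(t[185:215,195:305],alpha=1.7),None,fx=7,fy=7,interpolation=cv2.INTER_CUBIC)
cv2.imwrite("pics/h1.png",a);cv2.imwrite("pics/h2.png",b)
env.pause(.3);print(env.get_ee_pos(),env.get_contact_force(),env.get_grip_width(),env.get_time(), rot(env.get_tool_rot()).as_matrix())
E
```

```text
[0.4842 0.0046 0.0881] [-6.4237 -9.9792 27.1783] 0.13233947346544742 16.975 [[ 0.0337  0.0002  0.9994]
 [-0.9994 -0.0038  0.0337]
 [ 0.0038 -1.      0.0001]]
```

View pics/h1.png

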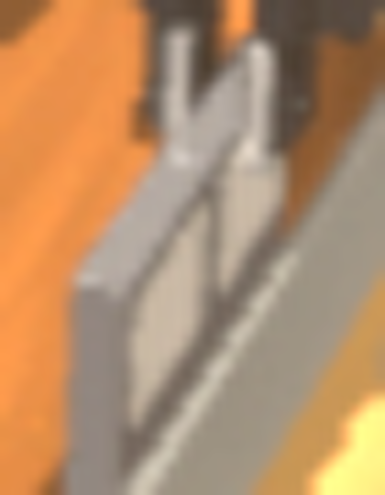

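View pics/h2.png

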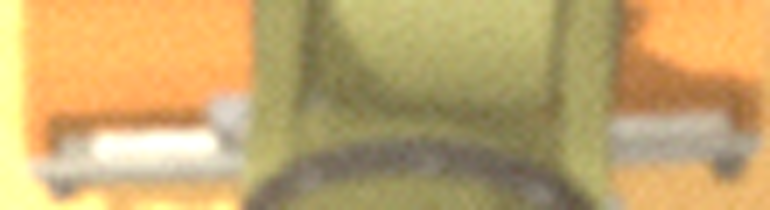

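Tops are collinear and the seam is closed in the side view (crop (215,230)). It is at a hard stop at z=0.0881, exactly 48 mm above the 40 mm ledges. The tool leans 0.0038 rad from the sideways push, which could lift one end by 0.2 mm. I'll trim that out while staying pressed.

```bash
python3 - <<'E'
from h import *
from rig import env,optics
np.set_printoptions(precision=4,suppress=True)
w=.034;ey=np.array([-np.sin(w),np.cos(w),0])
r=R.from_rotvec([.0038,0,0])*rot(quat(w)); q=r.as_quat(); q=[q[3],*q[:3]]
t=np.array([.4834,.0047,0])+.0005*ey
env.move_linear([t[0],t[1],.0856],v=.01,frame=q); env.pause(.3)
for i in range(3):
    print(env.get_ee_pos(),env.get_contact_force(),env.get_wrist_torque(),env.get_grip_width(),env.get_time()); env.pause(.3)
print(rot(env.get_tool_rot()).as_matrix())
s=optics.snapshot("side")["img"][:,:,::-1]; cv2.imwrite("pics/side10_raw.png",s)
cv2.imwrite("pics/h3.png",cv2.resize(cv2.convertScaleAbs(s[165:210,255:290],alpha=1.7),None,fx=11,fy=11,interpolation=cv2.INTER_CUBIC))
cv2.imwrite("pics/h4.png",cv2.resize(s,(768,576)))
E
```

```text
[0.4845 0.0048 0.0881] [-7.3616 -5.6159 32.9059] [-1.1485  1.8602 -0.0076] 0.13878381573772988 17.525
[0.4844 0.0047 0.0881] [-7.8005 -5.8727 32.0561] [-1.1373  1.9121 -0.0612] 0.13944462793588064 17.825
[0.4845 0.0048 0.0881] [-8.2389 -6.0137 31.4994] [-1.1449  1.9025 -0.0325] 0.1337685756896898 18.125
[[ 0.0339  0.0031  0.9994]
 [-0.9994  0.0028  0.0339]
 [-0.0027 -1.      0.0032]]
```

View pics/h3.png

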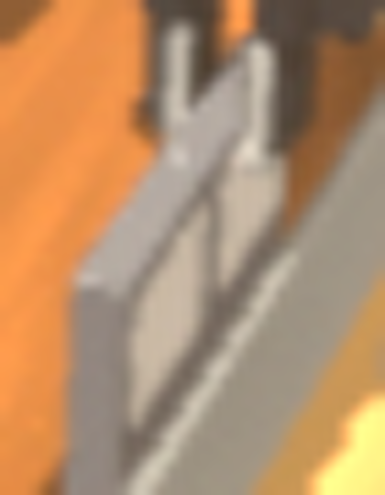

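View pics/h4.png

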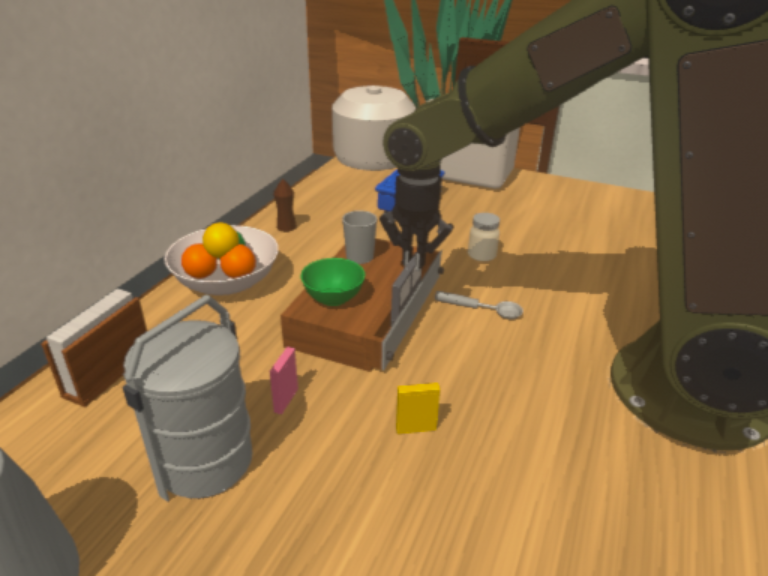

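```bash
python3 - <<'E'
from h import *
from rig import env,optics,order
np.set_printoptions(precision=4,suppress=True)
w=.034;ey=np.array([-np.sin(w),np.cos(w),0])
r=R.from_rotvec([.0020,0.001,0])*rot(quat(w)); q=r.as_quat(); q=[q[3],*q[:3]]
t=np.array([.4836,.0047,0])+.0006*ey
env.move_linear([t[0],t[1],.0859],v=.01,frame=q); env.pause(.4)
print(env.get_ee_pos(),env.get_contact_force(),env.get_wrist_torque(),env.get_grip_width(),env.get_time())
print(rot(env.get_tool_rot()).as_matrix())
s=optics.snapshot("side")["img"][:,:,::-1]; cv2.imwrite("pics/h5.png",cv2.resize(cv2.convertScaleAbs(s[165:210,255:290],alpha=1.7),None,fx=11,fy=11,interpolation=cv2.INTER_CUBIC))
E
```

```text
[0.4844 0.0047 0.0881] [-7.2295 -8.2726 28.7352] [-1.3989  1.8848 -0.0509] 0.14085973518934297 19.125
[[ 0.0339  0.0015  0.9994]
 [-0.9994  0.0009  0.0339]
 [-0.0008 -1.      0.0015]]
```

View pics/h5.png

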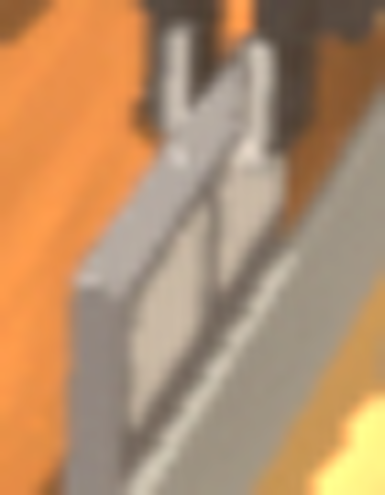

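The lean is trimmed to under 0.001 rad across the slot. The blocks are flush and touching, the force holds steady at 29 N down and 8 N toward the fixed block, and the bystanders haven't moved. Handing in.

```bash
python3 - <<'E'
from rig import env,order
print(order.finish_job(),env.get_time(),env.get_ee_pos(),env.get_contact_force())
E
```

```text
the job is handed in; nothing more can be done
the job is handed in; nothing more can be done
```

The grey label block is in the slot on the right of the fixed block, butted against it and pressed fully home. I handed the job in at about 19.1 s with the arm still gripping and pressing.

**What I did:** I gripped the block across its thickness and lowered it into the slot. I centred it by touching both walls (5.3 mm of play against 5 expected), slid it 18.9 mm to contact, then pushed it straight down with a light push kept toward the fixed block.

**Last checks:**
- **Fully home:** there was a hard stop at TCP z = 0.0881, which puts the underside on the 40 mm ledges. The push held at about 29 N down and 8 N toward the fixed block.
- **No gap:** in the side view the tops were flush and the seam closed. The top view could not confirm this because the arm hid the blocks.
- **Other things:** the tiffin, jar, spoon, bowl, tumbler and the pink and yellow look-alikes looked unmoved in the side view. The lunchbox was mostly hidden behind the gripper.

**Disagreements:**
- **Fingertip position:** in the pictures the fingertips appeared about 12–15 mm higher, or farther away, than the TCP reading. I never explained this. I worked from contacts and the block's measured offset instead, and they agreed with the given sizes.
- **Early stop:** one guarded press stopped too soon and briefly lost the sideways push. I restored the push before the final press.

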